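# Put the hole saws back on their rack

### The arm

A 6-joint arm with a two-finger parallel gripper is mounted at the origin on a cart in front of the work surface, level with it; the furniture and walls round the work are solid. World frame = base frame: x ahead of the robot, y to its left, z up, the work surface at z = 0. Lengths are in m, angles in degrees, forces in N, time in s.
With the tool pointing down it reaches from about 0.25 to 0.725 m from the base axis. Payload 9.7 kg.
Tool frame: the origin (TCP) lies at the centre of the arm's flange, where the gripper is bolted on; the fingertips stand 173 mm ahead of it and the grasp point (between the pads) lies 155 mm ahead of it; z points along the fingers, y is the line along which they close (so a half turn about z gives the same grasp; the last joint's range is limited). The gripper opens to 85 mm and grips with 20 to 120 N. Pads are 22 mm wide; open, the fingers measure 114 mm over their backs; the gripper's body (76 mm by 85 mm) begins 54 mm behind the grasp point. The pads swing forward as they close: fully open they stand 13 mm farther back than shut.
Start: joints at [-76.261, 4.979, 10.078, 95.1, 0, 90], TCP at [0.131, -0.534, 0.405] pointing down, gripper open.
Joint ranges: [-179.16, 179.16], [-48.56, 103.87], [-65.8, 70.77], [-126.05, 130.52], [-82.76, 87.17], [-180, 180]. Speed limits (degrees/s): [127.2, 127.2, 147.25, 180, 180, 180].

### API

Orientations are given as [roll, pitch, yaw] about the fixed x, y, z axes, in that order (R = Rz(yaw) Ry(pitch) Rx(roll)).
In Python, from workcell import monitor, camera, get_calibration, bot gives the robot as it stands.
- The arm moves only by the tool carry_out, never from a script. Its argument "targets" is text: rows parted by semicolons, each of 7 numbers parted by spaces: the shift along the tool's x, y, z in units of 0.04 m (1.0 is 0.04 m), then the turn, a rotation vector about the tool's x, y, z in units of 0.1 rad (1.0 is 0.1 rad), then the opening, from -1 (shut) to 1 (fully open), so that 0 is half open. A call has exactly 8 rows; each row shifts and turns the commanded pose from where the row before left it, along the tool's axes as they then stand; what a row does not reach is not made up. A row lasts 1/12 s, in which the tool goes at most 41.7 mm and 7.16 degrees, less where a joint would pass 70% of its speed; a pose out of reach is approached as far as the arm can. A call with a number of a shift or a turn outside -1 to 1 is refused whole. A call with a gripper value outside its range is refused whole. The fingers move at their own pace and stop on an object; "newtons" is the grip in N (left out, the last holds). Time passes only in rows, so rows that do not move let the fingers close, or fill a call up. It gives the time, the measured TCP pose, the force, the opening and the grip force at its end, in the units of the state.
- monitor.get_obs(): the state, without advancing time (a new reading comes with each control period).
- camera(name): name is "scene" or "top"; returns the picture (480x640x3 uint8, red, green, blue); there is no depth.
- get_calibration(name): a dict with "fx", "fy", "cx", "cy" (pixels), "D" ([k1, k2, p1, p2, k3] as OpenCV has them; the pictures are not rectified), "view" (4x4, takes a point from world to camera coordinates). Camera axes: x right, y down, z forward; pixel columns grow to the right and rows downward; lengths in m; the calibration is good to about 2 mm. A picture is of the moment at which its call begins. get_calibration takes no time and is no camera call.
- bot.job_done(): hands the job in; it is judged then, once.
The state is a dict: "time": time; "q": joint angles; "qd": joint speeds; "joint_efforts": joint torques, N m; "ee_pos": TCP position; "tcp_rot": TCP orientation; "wrist_force": force on the tool from outside, world axes, zero at the start; "torque": the same for the moment, N m; "opening": finger opening in m; "grasp_force": force on a finger pad.
Only numpy, scipy, OpenCV 4.12 (cv2) and the standard library are available. Lean on these libraries where they do the work, as an engineer would, in place of code of your own. Each camera call takes 0.05 s, during which the arm holds its last target. There are 200 camera calls.

### The job

Put the four red hole saws away on the rack: set each one, teeth down, over the wooden plug made for its size (the smallest saw on the smallest plug, the next larger saw on the next larger plug, and so on), so that it sits all the way down with its rim flat on the rubber. Leave the grey tile saw and the tape measure where they are.

Things in the scene. Friction and masses are not known exactly. Their poses are not given: they have to be found in the camera images.
- saw32_mid (a point): Loose red hole saw of 32 mm outside diameter, 48 mm tall: a straight-sided steel cup standing teeth down, open side (bore 28 mm, 44 mm deep) downward, flat closed end with a threaded bore on top. The point is its centre, on its axis, 24 mm above the teeth; z is up along its axis.
- saw40_mid (a point): Loose red hole saw of 40 mm outside diameter, 48 mm tall: a straight-sided steel cup standing teeth down, open side (bore 36 mm, 44 mm deep) downward, flat closed end with a threaded bore on top. The point is its centre, on its axis, 24 mm above the teeth; z is up along its axis.
- saw51_mid (a point): Loose red hole saw of 51 mm outside diameter, 48 mm tall: a straight-sided steel cup standing teeth down, open side (bore 47 mm, 44 mm deep) downward, flat closed end with a threaded bore on top. The point is its centre, on its axis, 24 mm above the teeth; z is up along its axis.
- saw64_mid (a point): Loose red hole saw of 64 mm outside diameter, 48 mm tall: a straight-sided steel cup standing teeth down, open side (bore 60 mm, 44 mm deep) downward, flat closed end with a threaded bore on top. The point is its centre, on its axis, 24 mm above the teeth; z is up along its axis.
- plug32: Tapered pale wooden plug fixed on the rack, for the 32 mm saw: 22 mm across at its foot, 8 mm across at the top, 26 mm tall (straight for the lowest 7 mm, then conical). Origin at the centre of its foot, on the black rubber face of the rack, which is 18 mm above the worktop; z is up. Axes lie as the rack's: the rack is a plywood board 84 mm (x) by 344 mm (y) with the four plugs in one row along y, 85 mm apart, in any order.
- plug40: Tapered pale wooden plug fixed on the rack, for the 40 mm saw: 30 mm across at its foot, 16 mm across at the top, 26 mm tall (straight for the lowest 7 mm, then conical). Origin at the centre of its foot, on the black rubber face of the rack, which is 18 mm above the worktop; z is up. Axes lie as the rack's: the rack is a plywood board 84 mm (x) by 344 mm (y) with the four plugs in one row along y, 85 mm apart, in any order.
- plug51: Tapered pale wooden plug fixed on the rack, for the 51 mm saw: 40 mm across at its foot, 26 mm across at the top, 26 mm tall (straight for the lowest 7 mm, then conical). Origin at the centre of its foot, on the black rubber face of the rack, which is 18 mm above the worktop; z is up. Axes lie as the rack's: the rack is a plywood board 84 mm (x) by 344 mm (y) with the four plugs in one row along y, 85 mm apart, in any order.
- plug64: Tapered pale wooden plug fixed on the rack, for the 64 mm saw: 52 mm across at its foot, 38 mm across at the top, 26 mm tall (straight for the lowest 7 mm, then conical). Origin at the centre of its foot, on the black rubber face of the rack, which is 18 mm above the worktop; z is up. Axes lie as the rack's: the rack is a plywood board 84 mm (x) by 344 mm (y) with the four plugs in one row along y, 85 mm apart, in any order.
- tile_saw_mid (a point): Loose grey hole saw with a brass-coloured smooth grit rim and no teeth (for tiles), 40 mm outside diameter, 48 mm tall, standing open side down among the red ones; it does not belong on the rack. The point is its centre. All five saws stand about 25 mm or more apart; a bench vice taller than they are stands on their right (-y), so a gripper closing roughly along x has most room.
- tape_mid (a point): Loose yellow and black tape measure, 64 x 94 x 37 mm, lying beyond the left end of the rack; a bystander. The point is its centre, 18 mm up. Behind the rack (+x), and left of the farther saws, stands a machine whose table top is 0.38 m high, its front edge at about x = 0.55 and right edge at y = -0.05, with a carton on it: travel in front of it.
Mind the look-alikes: they are no part of the job. What is shaped like the part that bears saw40_mid but green or turquoise is not meant.

How it is judged (in metres and radians):
At the end, for the whole second after the job is handed in: Each red saw stands upright (within 0.08 rad) over the plug of its own size, its axis within 8 mm of the plug's and its rim within 4 mm of the black rubber face, released and at rest (under 20 mm/s); the grey tile saw and the tape measure are within 20 mm of where they stood at the start (horizontal distance between saw32_mid and plug32 below 0.008 m and z of saw32_mid in the frame of plug32 between 0.02 and 0.028 m and angle between each of saw32_mid, saw40_mid, saw51_mid, saw64_mid's own z axis and vertical below 0.08 rad and linear speed of each of saw32, saw40, saw51, saw64 below 0.02 m/s and horizontal distance between saw40_mid and plug40 below 0.008 m and z of saw40_mid in the frame of plug40 between 0.02 and 0.028 m and horizontal distance between saw51_mid and plug51 below 0.008 m and z of saw51_mid in the frame of plug51 between 0.02 and 0.028 m and horizontal distance between saw64_mid and plug64 below 0.008 m and z of saw64_mid in the frame of plug64 between 0.02 and 0.028 m and distance of each of tile_saw_mid, tape_mid from where it was at the start of the episode below 0.02 m); the robot touches nothing.
It fails at once if the grey tile saw is knocked or carried away (moved more than 30 mm) (distance of tile_saw_mid from where it was at the start of the episode above 0.03 m).
It fails at once if the tape measure is knocked or carried away (moved more than 30 mm) (distance of tape_mid from where it was at the start of the episode above 0.03 m).
It also fails if it takes over 109 s, if anything falls off the work surface, if the arm or the gripper's body presses on something with over 40 N, if the wrist force passes 120 N, or if a joint passes its speed limit or range.

## Working session

There is one attempt and no reset: what is moved stays moved. The work goes in short steps, Python scripts to look and compute and a tool call to move; the robot and the scene stay as the last step left them, time stands still between calls to the robot, and variables do not carry over. Pictures are saved under pics/ and viewed, at most 14 in all, crops included, and the job is handed in when it is done.

Besides the shell and the picture viewer there is one more tool, called after "Request:" as name(argument=value, ...) on one line, values as JSON. carry_out: Moves the arm, as the interface text tells. Shifts and turns lie within -1 to 1; 1 stands for 0.04 m of shift or 0.1 rad of turn. Its arguments: {"type":"object","properties":{"targets":{"type":"string"},"newtons":{"type":"number"}},"required":["targets"]}

```bash
mkdir -p pics; python3 - <<'E'
from workcell import monitor,camera,get_calibration
import cv2,numpy as np
print(monitor.get_obs())
for n in("scene","top"):
    im=camera(n);cv2.imwrite(f"pics/{n}0.png",im[:,:,::-1]);c=get_calibration(n)
    np.set_printoptions(suppress=True,precision=4);print(n,c)
E
```

```text
{'time': 0.0, 'q': array([-7.62615258e+01,  5.01216926e+00,  1.00329340e+01,  9.50986459e+01,
        5.69004393e-04,  9.00011174e+01]), 'qd': array([-0.02100402, -0.01415502, -0.02377116,  0.03092179,  0.02579601,
       -0.01775544]), 'joint_efforts': array([ 3.61935026e-04, -5.20392323e+01,  4.64805186e+01,  1.62611768e-02,
        8.86127191e-05,  5.40573666e-06]), 'ee_pos': array([ 0.13062208, -0.53426922,  0.40395903]), 'tcp_rot': array([-1.79922119e+02, -5.67485041e-04,  1.37373561e+01]), 'wrist_force': array([ 0.2250701 , -0.26397776,  0.12452043]), 'torque': array([-0.00978114,  0.04376921, -0.07815874]), 'grasp_force': 0.0, 'opening': 0.08550180420369936}
scene {'fx': 553.9271950061157, 'fy': 553.9271950061157, 'cx': 318.96449861478453, 'cy': 241.9517949362487, 'D': array([0.0233, 0.    , 0.    , 0.    , 0.    ]), 'view': array([[-0.6484, -0.7612, -0.0132,  0.3841],
       [-0.3955,  0.3516, -0.8485,  0.241 ],
       [ 0.6505, -0.545 , -0.529 ,  0.8995],
       [ 0.    ,  0.    ,  0.    ,  1.    ]])}
top {'fx': 561.7855419970471, 'fy': 561.7855419970471, 'cx': 327.3094079462667, 'cy': 241.8127663020496, 'D': array([-0.0037,  0.    ,  0.    ,  0.    ,  0.    ]), 'view': array([[-0.0051, -1.    , -0.0048,  0.082 ],
       [-0.9988,  0.0053, -0.0493,  0.5232],
       [ 0.0493,  0.0045, -0.9988,  1.4524],
       [ 0.    ,  0.    ,  0.    ,  1.    ]])}
```

View pics/scene0.png

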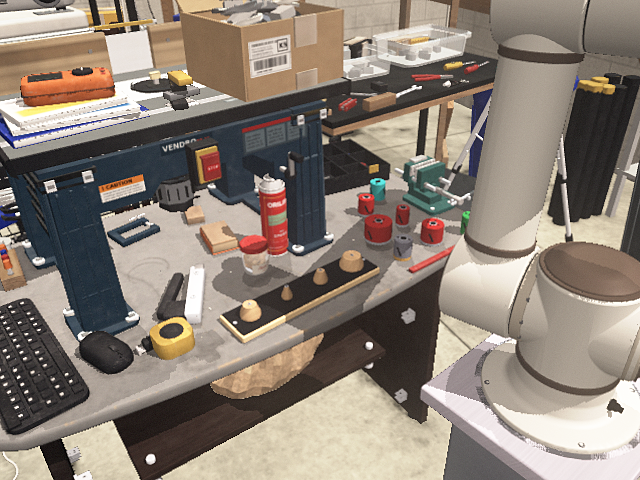

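View pics/top0.png

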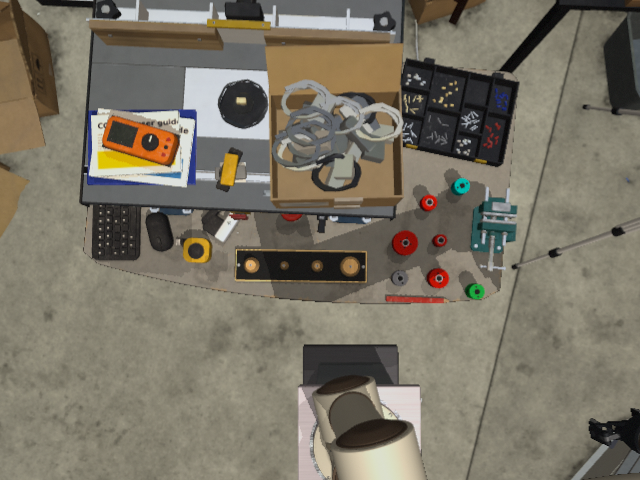

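The scene view shows the rack, with four plugs at about (249,310) to (351,258), and the saws at its right. In the top view the plugs are at (251,265), (284,266), (317,266) and (349,266). The red saws are at (404,243), the largest; (438,278), the 51; (428,202), the 40; and (440,240), the 32. The grey one is at (400,278), and the turquoise and green ones are decoys.

```bash
cat > h.py <<'E'
import cv2,numpy as np
from workcell import monitor,camera,get_calibration
np.set_printoptions(suppress=True,precision=4)
def ray(n,uv):
    c=get_calibration(n);K=np.array([[c['fx'],0,c['cx']],[0,c['fy'],c['cy']],[0,0,1]])
    p=cv2.undistortPoints(np.array([[uv]],float),K,c['D'])[0,0];V=c['view'];R=V[:3,:3]
    return -R.T@V[:3,3],R.T@np.array([*p,1])
def onz(n,uv,z):
    o,d=ray(n,uv);return (o+d*(z-o[2])/d[2])[:2]
def tri(a,b):
    (o,d),(p,e)=ray("scene",a),ray("top",b)
    s=np.linalg.lstsq(np.c_[d,-e],p-o,rcond=None)[0];return (o+d*s[0]+p+e*s[1])/2
def blobs(m,amin=15):
    n,l,s,c=cv2.connectedComponentsWithStats(m.astype(np.uint8));return [(s[i],c[i]) for i in range(1,n) if s[i][4]>=amin]
def hsv(im): return cv2.cvtColor(im,cv2.COLOR_RGB2HSV).astype(int)
def red(im):
    h=hsv(im);return ((h[...,0]<8)|(h[...,0]>172))&(h[...,1]>150)&(h[...,2]>50)
def wood(im):
    h=hsv(im);return (h[...,0]>8)&(h[...,0]<25)&(h[...,1]>60)&(h[...,2]>90)
E
python3 - <<'E'
from h import *
T=camera("top");S=camera("scene")
def show(n,name,m,box,z):
    x0,y0,x1,y1=box;k=np.zeros(m.shape,bool);k[y0:y1,x0:x1]=m[y0:y1,x0:x1]
    for s,c in blobs(k):
        b=np.array([s[0]+s[2]/2-.5,s[1]+s[3]/2-.5])
        print(n,name,s,c,"bbox->",onz(n,b,z),"cen->",onz(n,c,z))
show("top","red",red(T),(380,185,480,295),.024)
h=hsv(T);show("top","grey",(h[...,1]<70)&(h[...,2]>60)&(h[...,2]<140)&(abs(np.indices(h.shape[:2])[1]-400)<14),(386,265,414,292),.024)
show("top","wood",wood(T),(240,255,364,277),.018)
show("scene","red",red(S),(350,185,450,250),.024)
show("scene","wood",wood(S),(235,248,370,325),.018)
for n,im,b in(("top",T,(230,180,500,310)),("scene",S,(215,170,480,345))):
    c=im[b[1]:b[3],b[0]:b[2]];cv2.imwrite(f"pics/{n}1.png",cv2.resize(c,None,fx=2.9,fy=2.9,interpolation=cv2.INTER_NEAREST)[:,:,::-1])
E
```

```text
top red [420 195  17  16 176] [427.9148 202.642 ] bbox-> [ 0.6239 -0.1827] cen-> [ 0.6236 -0.1825]
top red [392 230  26  26 462] [404.6277 242.5714] bbox-> [ 0.5203 -0.1205] cen-> [ 0.5201 -0.1208]
top red [432 234  15  13  97] [439.0412 240.2371] bbox-> [ 0.5263 -0.2098] cen-> [ 0.5257 -0.2099]
top red [427 268  22  20 293] [437.471  277.7816] bbox-> [ 0.4295 -0.2045] cen-> [ 0.4287 -0.2044]
top grey [387 265  27  27 522] [397.4751 276.3946] bbox-> [ 0.4287 -0.1078] cen-> [ 0.4328 -0.1013]
top wood [341 257  18  18 254] [349.4449 265.3386] bbox-> [0.4616 0.022 ] cen-> [0.462  0.0222]
top wood [244 258  15  15 168] [251.3869 265.2262] bbox-> [0.4642 0.2777] cen-> [0.4636 0.2767]
top wood [313 261   8   9  47] [316.383  264.9362] bbox-> [0.4633 0.1076] cen-> [0.4635 0.1079]
scene red [359 194  15  21 246] [365.8211 203.9878] bbox-> [ 0.6316 -0.1901] cen-> [ 0.6319 -0.1898]
scene red [396 205  13  20 172] [402.1919 215.25  ] bbox-> [ 0.5342 -0.2171] cen-> [ 0.5314 -0.2147]
scene red [365 215  27  27 599] [377.9249 228.217 ] bbox-> [ 0.5276 -0.1271] cen-> [ 0.527  -0.1263]
scene red [421 218  23  26 430] [431.7326 230.9442] bbox-> [ 0.4365 -0.2121] cen-> [ 0.4356 -0.2101]
scene wood [244 251  21  18 186] [253.0323 259.6828] bbox-> [0.6189 0.1626] cen-> [0.6197 0.1645]
scene wood [339 250  25  23 436] [351.0069 261.055 ] bbox-> [0.4749 0.009 ] cen-> [0.4748 0.0091]
scene wood [313 267  15  18 186] [319.828  276.5323] bbox-> [0.4783 0.094 ] cen-> [0.4757 0.0967]
scene wood [264 271 106  54 708] [321.7401 298.7472] bbox-> [0.4263 0.1475] cen-> [0.4165 0.1424]
scene wood [281 287  12  13 115] [286.1478 293.5304] bbox-> [0.4769 0.1828] cen-> [0.476  0.1844]
scene wood [240 299  22  23 378] [249.9974 311.0714] bbox-> [0.48   0.2669] cen-> [0.478  0.2694]
scene wood [336 312   7   4  16] [339.125 313.875] bbox-> [0.3608 0.1473] cen-> [0.3598 0.1479]
```

View pics/top1.png

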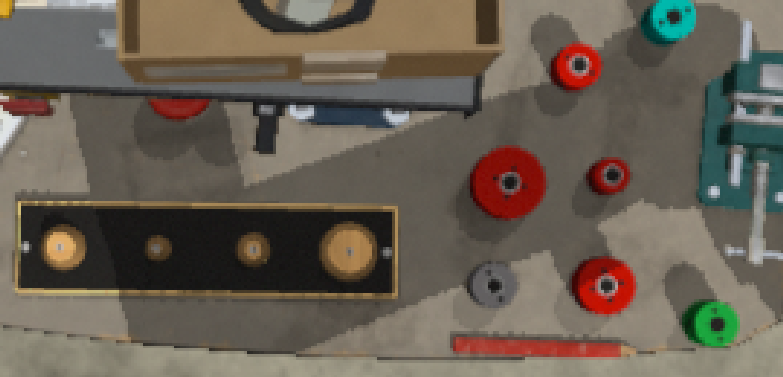

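View pics/scene1.png

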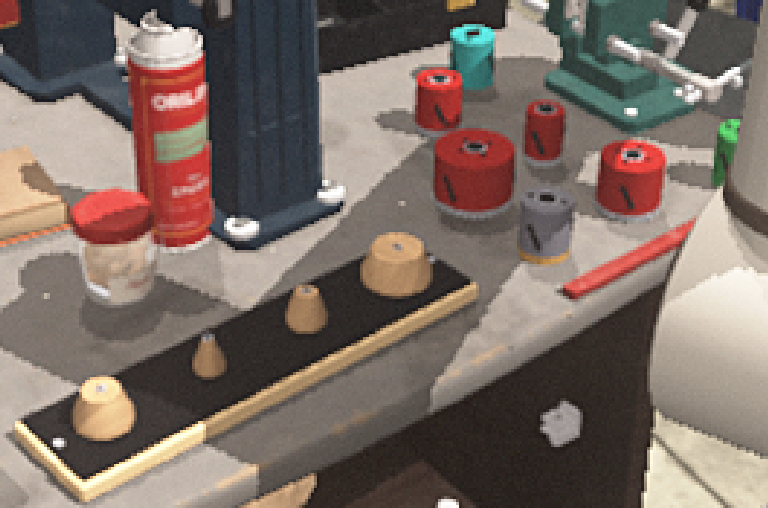

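The crops show plug-top screws and saw bores clearly. From the right, the plugs are 64, 40, 32 and 51. I'll triangulate those bore and screw centres.

```bash
python3 - <<'E'
from h import *
P=dict(s64=((475,149),(509.5,183)),s51=((632,155),(607,286)),s40=((439,82),(579,65)),s32=((545,109),(612,175)),grey=((547,199),(494,286)),
p51=((101,389),(61,246)),p32=((209,341),(157,247)),p40=((306,289),(253,249)),p64=((397,247),(349,251)))
for k,(a,b) in P.items():
    s=np.array(a)/2.9+[215,170]-.33; t=np.array(b)/2.9+[230,180]-.33
    z=.048 if k[0]!='p' else .044
    print(k,tri(s,t),onz("top",t,z),onz("scene",s,z))
E
```

```text
s64 [ 0.5188 -0.1188  0.0497] [ 0.5184 -0.1195] [ 0.5212 -0.1206]
s51 [ 0.4286 -0.2024  0.051 ] [ 0.4278 -0.2036] [ 0.4323 -0.2057]
s40 [ 0.6227 -0.1814  0.0476] [ 0.6221 -0.1819] [ 0.6226 -0.1804]
s32 [ 0.5255 -0.2083  0.0508] [ 0.525  -0.2095] [ 0.5294 -0.2116]
grey [ 0.4288 -0.1041  0.0505] [ 0.4283 -0.1048] [ 0.4319 -0.1066]
p51 [0.4657 0.2753 0.0457] [0.4653 0.2748] [0.4683 0.2747]
p32 [0.464  0.1905 0.0431] [0.4639 0.1904] [0.4632 0.1913]
p40 [0.4621 0.1063 0.0476] [0.4618 0.106 ] [0.4664 0.1033]
p64 [0.4598 0.0219 0.047 ] [0.4596 0.0216] [0.4632 0.019 ]
```

Request:
carry_out(targets="0 0 0 0 0 -1 0.6;0 0 0 0 0 -1 0.6;0 0 0 0 0 -1 0.6;0 0 0 0 0 -1 0.6;0 0 0 0 0 -1 0.6;0 0 0 0 0 -1 0.6;0 0 0 0 0 -1 0.6;0 0 0 0 0 -1 0.6", newtons=40)

```text
time: 0.87
ee_pos: [0.1306, -0.5343, 0.4045]
tcp_rot: [-180.0, -0.0, 59.9]
wrist_force: [0.5, -0.0, -0.7]
opening: 0.0681
grasp_force: 0.0
```

Request:
carry_out(targets="0 0 0 0 0 -1 0.6;0 0 0 0 0 -1 0.6;0 0 0 0 0 -1 0.6;0 0 0 0 0 -1 0.6;0 0 0 0 0 -1 0.6;0 0 0 0 0 -0.32 0.6;0 0 0 0 0 0 0.6;0 0 0 0 0 0 0.6")

```text
time: 1.53
ee_pos: [0.1306, -0.5343, 0.4045]
tcp_rot: [-180.0, -0.0, 90.0]
wrist_force: [0.6, 0.4, -0.7]
opening: 0.0682
grasp_force: 0.0
```

Request:
carry_out(targets="0.7 0.633 0 0 0 0 0.6;0.7 0.633 0 0 0 0 0.6;0.7 0.633 0 0 0 0 0.6;0.7 0.633 0 0 0 0 0.6;0.7 0.633 0 0 0 0 0.6;0.7 0.633 0 0 0 0 0.6;0.7 0.633 0 0 0 0 0.6;0.7 0.633 0 0 0 0 0.6")

```text
time: 2.2
ee_pos: [0.3337, -0.3084, 0.4048]
tcp_rot: [180.0, 0.0, 89.9]
wrist_force: [0.0, -0.3, -0.4]
opening: 0.0683
grasp_force: 0.0
```

Request:
carry_out(targets="0.66 0.6 0 0 0 0 0.6;0.66 0.6 0 0 0 0 0.6;0.66 0.6 0 0 0 0 0.6;0.665 0.6 0 0 0 0 0.6;0 0 0.87 0 0 0 0.6;0 0 0.87 0 0 0 0.6;0 0 0.87 0 0 0 0.6;0 0 0.87 0 0 0 0.6")

```text
time: 2.87
ee_pos: [0.4289, -0.2037, 0.264]
tcp_rot: [180.0, 0.0, 90.0]
wrist_force: [0.6, -0.9, 0.4]
opening: 0.068
grasp_force: 0.0
```

```bash
python3 - <<'E'
from h import *
for n,b in(("top",(230,180,500,310)),("scene",(280,80,545,280))):
    im=camera(n);c=im[b[1]:b[3],b[0]:b[2]];cv2.imwrite(f"pics/{n}2.png",cv2.resize(c,None,fx=2.9,fy=2.9,interpolation=cv2.INTER_NEAREST)[:,:,::-1])
print(monitor.get_obs()['ee_pos'])
E
```

```text
[ 0.4273 -0.2033  0.2602]
```

View pics/scene2.png

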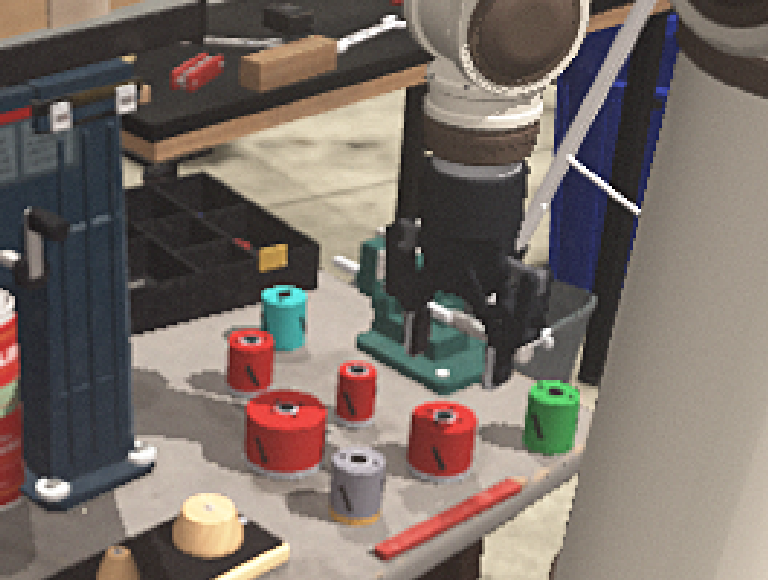

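The fingers, at crop (410,340) and (495,370), straddle the 51 saw at (443,410). I'll go down next.

Request:
carry_out(targets="0 0 0.5 0 0 0 0.6;0 0 0.5 0 0 0 0.6;0 0 0.45 0 0 0 0.6;0 0 0.4 0 0 0 0.6;0 0 0 0 0 0 0.6;0 0 0 0 0 0 0.6;0 0 0 0 0 0 0.6;0 0 0 0 0 0 0.6")

```text
time: 3.63
ee_pos: [0.4295, -0.2045, 0.1935]
tcp_rot: [179.9, 0.1, 90.0]
wrist_force: [1.1, 0.5, 0.1]
opening: 0.0685
grasp_force: 0.0
```

Request:
carry_out(targets="0 0 0.2 0 0 0 0.6;0 0 0 0 0 0 -0.3;0 0 0 0 0 0 -0.3;0 0 0 0 0 0 -0.3;0 0 0 0 0 0 -0.3;0 0 0 0 0 0 -0.3;0 0 0 0 0 0 -0.3;0 0 0 0 0 0 -0.3")

```text
time: 4.3
ee_pos: [0.4288, -0.2041, 0.1835]
tcp_rot: [-180.0, -0.0, 90.1]
wrist_force: [-1.0, -0.2, -0.9]
opening: 0.0506
grasp_force: 41.7
```

Request:
carry_out(targets="0 0 -0.84 0 0 0 -0.3;0 0 -0.84 0 0 0 -0.3;0 0 -0.84 0 0 0 -0.3;1 0.08 0 0 0 0 -0.3;1 0.08 0 0 0 0 -0.3;1 0.08 0 0 0 0 -0.3;1 0.08 0 0 0 0 -0.3;1 0.08 0 0 0 0 -0.3")

```text
time: 4.97
ee_pos: [0.4443, -0.0025, 0.2845]
tcp_rot: [180.0, 0.0, 90.0]
wrist_force: [1.0, 0.1, -1.0]
opening: 0.0502
grasp_force: 42.7
```

Request:
carry_out(targets="1 0.08 0 0 0 0 -0.3;1 0.08 0 0 0 0 -0.3;1 0.08 0 0 0 0 -0.3;1 0.08 0 0 0 0 -0.3;1 0.08 0 0 0 0 -0.3;1 0.08 0 0 0 0 -0.3;0.98 0.06 0 0 0 0 -0.3;0 0 0 0 0 0 -0.3")

```text
time: 5.63
ee_pos: [0.4658, 0.2804, 0.2836]
tcp_rot: [-180.0, -0.1, 90.3]
wrist_force: [0.0, 0.2, -1.2]
opening: 0.0504
grasp_force: 42.6
```

Request:
carry_out(targets="0 0 0 0 0 0 -0.3;0 0 0 0 0 0 -0.3;0 0 0 0 0 0 -0.3;0 0 0 0 0 0 -0.3;0 0 0 0 0 0 -0.3;0 0 0 0 0 0 -0.3;0 0 0 0 0 0 -0.3;0 0 0 0 0 0 -0.3")

```text
time: 6.3
ee_pos: [0.4661, 0.2747, 0.2844]
tcp_rot: [180.0, -0.0, 90.0]
wrist_force: [0.2, 0.6, -1.0]
opening: 0.0504
grasp_force: 42.6
```

```bash
python3 - <<'E'
from h import *
im=camera("scene");c=im[130:345,170:435];cv2.imwrite("pics/s3.png",cv2.resize(c,None,fx=2.7,fy=2.7,interpolation=cv2.INTER_NEAREST)[:,:,::-1])
o=monitor.get_obs();print(o['ee_pos'],o['tcp_rot'],o['wrist_force'],o['opening'])
E
```

```text
[0.466  0.2748 0.2844] [179.9937  -0.006   90.0337] [-0.414  -0.4781 -2.013 ] 0.05042509139905027
```

View pics/s3.png

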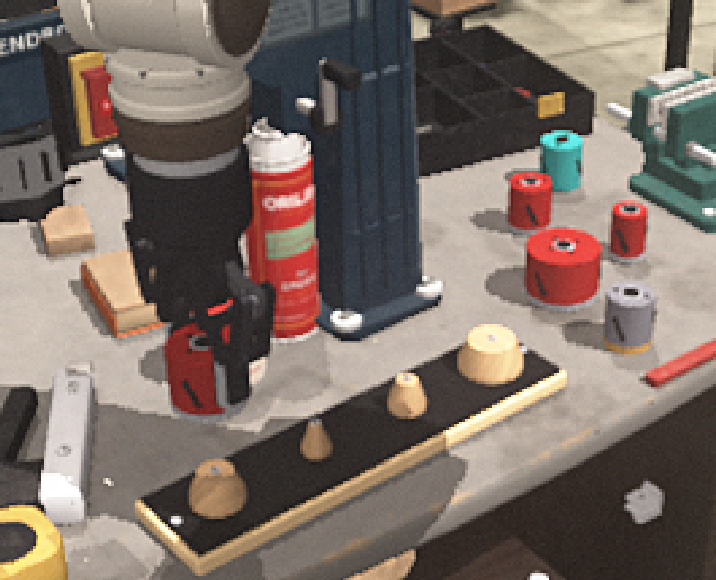

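The saw is held upright at crop (203,380), and its plug is below at (217,490). I'll lower it.

Request:
carry_out(targets="0 0 0.5 0 0 0 -0.3;0 0 0.5 0 0 0 -0.3;0 0 0.3 0 0 0 -0.3;0 0 0.3 0 0 0 -0.3;0 0 0.2 0 0 0 -0.3;0 0 0.2 0 0 0 -0.3;0 0 0 0 0 0 -0.3;0 0 0 0 0 0 -0.3")

```text
time: 7.02
ee_pos: [0.466, 0.2751, 0.2044]
tcp_rot: [-180.0, 0.0, 90.1]
wrist_force: [0.4, 0.2, -1.1]
opening: 0.0501
grasp_force: 42.7
```

Request:
carry_out(targets="0 0 0.05 0 0 0 -0.3;0 0 0 0 0 0 -0.3;0 0 0 0 0 0 0.6;0 0 0 0 0 0 0.6;0 0 0 0 0 0 0.6;0 0 0 0 0 0 0.6;0 0 0 0 0 0 0.6;0 0 -0.3 0 0 0 0.6")

```text
time: 7.68
ee_pos: [0.4654, 0.2747, 0.2126]
tcp_rot: [-179.8, 0.1, 90.1]
wrist_force: [-0.0, 0.1, -0.3]
opening: 0.0686
grasp_force: 0.0
```

Request:
carry_out(targets="0 0 -0.6 0 0 0 0.6;0 0 -0.8 0 0 0 0.6;0 0 -0.8 0 0 0 0.6;-1 0 0 0 0 0 0.6;-1 0 0 0 0 0 0.6;-1 0 0 0 0 0 0.6;-1 0 0 0 0 0 0.6;-1 0 0 0 0 0 0.6")

```text
time: 8.35
ee_pos: [0.4657, 0.0735, 0.3035]
tcp_rot: [179.9, -0.0, 90.1]
wrist_force: [0.2, 0.3, -0.8]
opening: 0.0683
grasp_force: 0.0
```

```bash
python3 - <<'E'
from h import *
im=camera("scene");c=im[130:345,170:435];cv2.imwrite("pics/s4.png",cv2.resize(c,None,fx=2.7,fy=2.7,interpolation=cv2.INTER_NEAREST)[:,:,::-1])
o=monitor.get_obs();print(o['ee_pos'],o['tcp_rot'],o['wrist_force'],o['opening'])
E
```

```text
[0.4656 0.0683 0.3036] [179.9429   0.1409  89.876 ] [ 1.6892 -4.939   0.2875] 0.06839645743673844
```

View pics/s4.png

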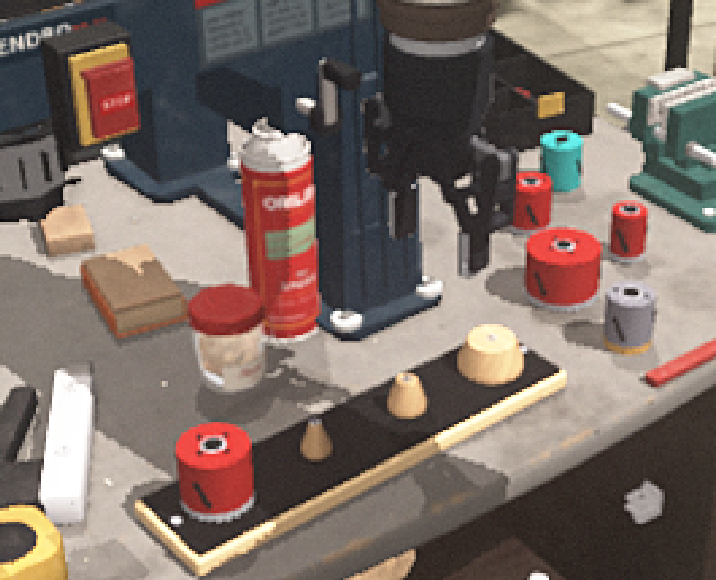

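The 51 is seated over its plug at crop (215,470). Next is the 32.

Request:
carry_out(targets="-1 0 0 0 0 0 0.4;-1 0 0 0 0 0 0.4;-1 0 0 0 0 0 0.4;-1 0 0 0 0 0 0.4;-1 0 0 0 0 0 0.4;-1 0 0 0 0 0 0.4;-0.56 0.76 0 0 0 0 0.4;-0.55 0.75 0 0 0 0 0.4")

```text
time: 9.07
ee_pos: [0.5266, -0.2117, 0.3039]
tcp_rot: [179.9, 0.0, 89.9]
wrist_force: [0.6, 0.7, 0.7]
opening: 0.0599
grasp_force: 0.0
```

Request:
carry_out(targets="0 0 0 0 0 0 0.3;0 0 0 0 0 0 0.3;0 0 0.6 0 0 0 0.3;0 0 0.6 0 0 0 0.3;0 0 0.4 0 0 0 0.3;0 0 0 0 0 0 0.3;0 0 0 0 0 0 0.3;0 0 0 0 0 0 0.3")

```text
time: 9.73
ee_pos: [0.5269, -0.2089, 0.2404]
tcp_rot: [179.9, 0.0, 90.1]
wrist_force: [0.1, 0.2, 0.6]
opening: 0.0554
grasp_force: 0.0
```

```bash
python3 - <<'E'
from h import *
im=camera("scene");c=im[120:270,330:500];cv2.imwrite("pics/s5.png",cv2.resize(c,None,fx=3.5,fy=3.5,interpolation=cv2.INTER_NEAREST)[:,:,::-1])
o=monitor.get_obs();print(o['ee_pos'],o['tcp_rot'],o['wrist_force'],o['opening'])
E
```

```text
[ 0.5271 -0.209   0.2405] [179.8516   0.0566  90.083 ] [-0.2007  0.6526 -0.1849] 0.05578774293223933
```

View pics/s5.png

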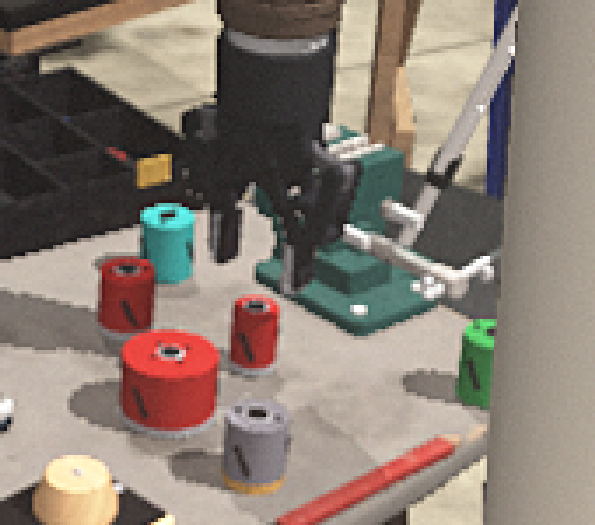

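Fingertips at crop (228,250) and (295,285) straddle the 32 saw, whose top is at (256,303). I'll descend and grip.

Request:
carry_out(targets="0 0 0.5 0 0 0 0.3;0 0 0.5 0 0 0 0.3;0 0 0.3 0 0 0 0.3;0 0 0.13 0 0 0 0.3;0 0 0 0 0 0 0.3;0 0 0 0 0 0 0.3;0 0 0 0 0 0 -0.6;0 0 0 0 0 0 -0.6")

```text
time: 10.45
ee_pos: [0.5272, -0.2094, 0.1823]
tcp_rot: [179.9, 0.0, 90.1]
wrist_force: [0.4, -0.7, 1.4]
opening: 0.0324
grasp_force: 2.9
```

Request:
carry_out(targets="0 0 0 0 0 0 -0.6;0 0 0 0 0 0 -0.6;0 0 0 0 0 0 -0.6;0 0 0 0 0 0 -0.6;0 0 0 0 0 0 -0.6;0 0 0 0 0 0 -0.6;0 0 0 0 0 0 -0.6;0 0 0 0 0 0 -0.6")

```text
time: 11.12
ee_pos: [0.5272, -0.2094, 0.1824]
tcp_rot: [179.9, 0.0, 90.1]
wrist_force: [-0.1, 0.3, 6.7]
opening: 0.0317
grasp_force: 39.4
```

Request:
carry_out(targets="0 0 -0.5 0 0 0 -0.6;0 0 -1 0 0 0 -0.6;0 0 -1 0 0 0 -0.6;0.6 -0.785 0 0 0 0 -0.6;0.6 -0.785 0 0 0 0 -0.6;0.98 0 0 0 0 0 -0.6;0.98 0 0 0 0 0 -0.6;0.98 0 0 0 0 0 -0.6")

```text
time: 11.78
ee_pos: [0.4631, -0.0426, 0.2817]
tcp_rot: [179.9, 0.0, 90.0]
wrist_force: [0.7, 0.3, 0.3]
opening: 0.0315
grasp_force: 40.0
```

Request:
carry_out(targets="0.98 0 0 0 0 0 -0.6;0.98 0 0 0 0 0 -0.6;0.98 0 0 0 0 0 -0.6;0.98 0 0 0 0 0 -0.6;0.98 0 0 0 0 0 -0.6;0.97 0 0 0 0 0 -0.6;0 0 0 0 0 0 -0.6;0 0 0 0 0 0 -0.6")

```text
time: 12.45
ee_pos: [0.4633, 0.1929, 0.2811]
tcp_rot: [-180.0, 0.0, 90.3]
wrist_force: [0.3, -1.0, -0.5]
opening: 0.0314
grasp_force: 40.0
```

Request:
carry_out(targets="0 0 0 0 0 0 -0.6;0 0 0 0 0 0 -0.6;0 0 0.5 0 0 0 -0.6;0 0 0.3 0 0 0 -0.6;0 0 0 0 0 0 -0.6;0 0 0 0 0 0 -0.6;0 0 0 0 0 0 -0.6;0 0 0 0 0 0 -0.6")

```text
time: 13.12
ee_pos: [0.4639, 0.1909, 0.2499]
tcp_rot: [179.9, -0.0, 90.0]
wrist_force: [-0.7, -0.4, -0.3]
opening: 0.0314
grasp_force: 40.0
```

```bash
python3 - <<'E'
from h import *
im=camera("scene");c=im[180:345,215:415];cv2.imwrite("pics/s6.png",cv2.resize(c,None,fx=3.5,fy=3.5,interpolation=cv2.INTER_NEAREST)[:,:,::-1])
o=monitor.get_obs();print(o['ee_pos'],o['tcp_rot'],o['wrist_force'],o['opening'])
E
```

```text
[0.4639 0.191  0.2499] [179.936   -0.0258  90.0402] [-0.0317  0.2575  0.6041] 0.0313621652461709
```

View pics/s6.png

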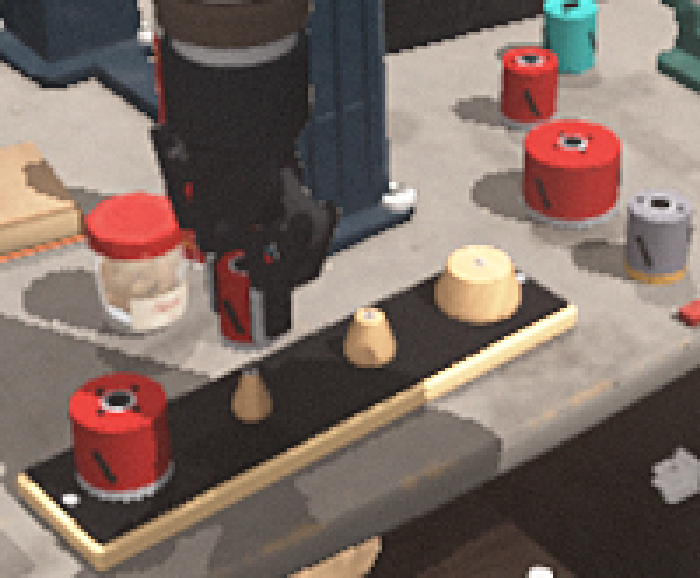

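The 32 saw's rim is at crop (240,340), over its plug with top (252,372); the offset matches the camera's vertical tilt. I'll lower it.

Request:
carry_out(targets="0 0 0.3 0 0 0 -0.6;0 0 0.3 0 0 0 -0.6;0 0 0.3 0 0 0 -0.6;0 0 0.2 0 0 0 -0.6;0 0 0.08 0 0 0 -0.6;0 0 0 0 0 0 -0.6;0 0 0 0 0 0 -0.6;0 0 0 0 0 0 -0.6")

```text
time: 13.83
ee_pos: [0.4637, 0.1911, 0.2017]
tcp_rot: [-180.0, 0.0, 90.1]
wrist_force: [0.2, 0.9, -0.6]
opening: 0.0316
grasp_force: 40.1
```

Request:
carry_out(targets="0 0 0 0 0 0 0.2;0 0 0 0 0 0 0.2;0 0 0 0 0 0 0.2;0 0 0 0 0 0 0.2;0 0 -0.5 0 0 0 0.2;0 0 -1 0 0 0 0.2;0 0 -1 0 0 0 0.2;-0.3 0 0 0 0 0 0.2")

```text
time: 14.5
ee_pos: [0.4647, 0.1803, 0.3096]
tcp_rot: [179.5, -0.2, 90.1]
wrist_force: [1.4, 0.7, 0.1]
opening: 0.051
grasp_force: 0.0
```

Request:
carry_out(targets="-1 0 0 0 0 0 0.4;-1 0 0 0 0 0 0.4;-1 0 0 0 0 0 0.4;-1 0 0 0 0 0 0.4;-1 0 0 0 0 0 0.4;-1 0 0 0 0 0 0.4;-1 0 0 0 0 0 0.4;-1 0 0 0 0 0 0.4")

```text
time: 15.17
ee_pos: [0.4635, -0.1429, 0.3022]
tcp_rot: [179.9, 0.0, 90.1]
wrist_force: [0.9, 0.4, 0.4]
opening: 0.06
grasp_force: 0.0
```

Request:
carry_out(targets="-0.6 0.6 0 0 0 0 0.4;-0.43 0.85 0 0 0 0 0.4;0 0.9 0 0 0 0 0.4;0 0.9 0 0 0 0 0.4;0 0.72 0 0 0 0 0.4;0 0 0.5 0 0 0 0.4;0 0 0.5 0 0 0 0.4;0 0 0.5 0 0 0 0.4")

```text
time: 15.83
ee_pos: [0.6235, -0.182, 0.2406]
tcp_rot: [-180.0, 0.0, 90.1]
wrist_force: [-0.0, 0.9, -0.5]
opening: 0.0602
grasp_force: 0.0
```

```bash
python3 - <<'E'
from h import *
im=camera("scene");c=im[110:340,215:475];cv2.imwrite("pics/s7.png",cv2.resize(c,None,fx=2.6,fy=2.6,interpolation=cv2.INTER_NEAREST)[:,:,::-1])
o=monitor.get_obs();print(o['ee_pos'],o['tcp_rot'],o['wrist_force'],o['opening'])
E
```

```text
[ 0.6224 -0.1818  0.236 ] [-179.6798   -0.0933   90.0668] [ 0.4387 -0.3616 -3.2713] 0.05971858829934571
```

View pics/s7.png

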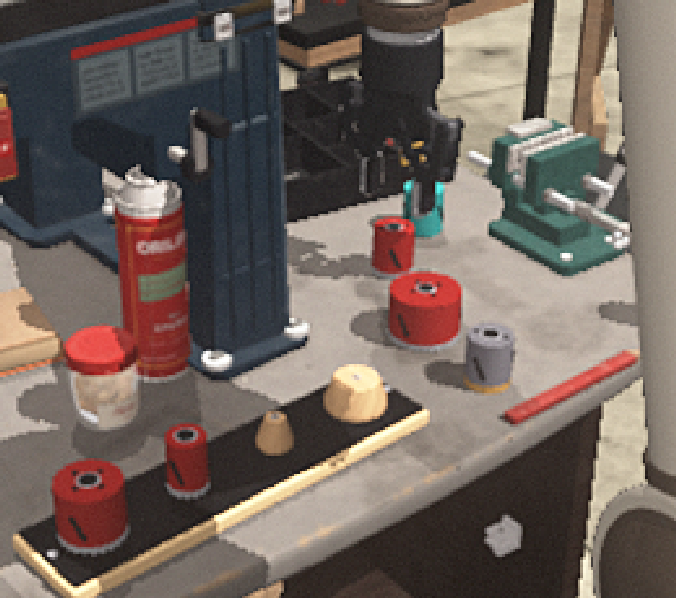

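The 32 is seated at crop (187,465), and the gripper is above the 40 saw at (393,245).

Request:
carry_out(targets="0 0 0.5 0 0 0 0.4;0 0 0.5 0 0 0 0.4;0 0 0.3 0 0 0 0.4;0 0 0.15 0 0 0 0.4;0 0 0 0 0 0 0.4;0 0 0 0 0 0 0.4;0 0 0 0 0 0 -0.5;0 0 0 0 0 0 -0.5")

```text
time: 16.55
ee_pos: [0.6233, -0.1821, 0.1856]
tcp_rot: [179.9, 0.0, 90.1]
wrist_force: [-1.0, -0.7, 2.7]
opening: 0.0397
grasp_force: 39.9
```

Request:
carry_out(targets="0 0 0 0 0 0 -0.5;0 0 0 0 0 0 -0.5;0 0 0 0 0 0 -0.5;0 0 0 0 0 0 -0.5;0 0 0 0 0 0 -0.5;0 0 0 0 0 0 -0.5;0 0 0 0 0 0 -0.5;0 0 0 0 0 0 -0.5")

```text
time: 17.22
ee_pos: [0.6232, -0.1821, 0.1855]
tcp_rot: [179.9, 0.0, 90.1]
wrist_force: [-1.3, -0.5, 6.1]
opening: 0.0395
grasp_force: 40.5
```

Request:
carry_out(targets="0 0 -0.5 0 0 0 -0.5;0 0 -1 0 0 0 -0.5;0 0 -1 0 0 0 -0.5;0 -1 0 0 0 0 -0.5;0 -1 0 0 0 0 -0.5;0 -1 0 0 0 0 -0.5;0.5 -0.7 0 0 0 0 -0.5;0.9 -0.3 0 0 0 0 -0.5")

```text
time: 17.88
ee_pos: [0.4598, -0.1275, 0.2842]
tcp_rot: [-180.0, 0.0, 89.8]
wrist_force: [1.0, 1.1, -0.5]
opening: 0.0394
grasp_force: 40.8
```

Request:
carry_out(targets="0.97 0 0 0 0 0 -0.5;0.97 0 0 0 0 0 -0.5;0.97 0 0 0 0 0 -0.5;0.97 0 0 0 0 0 -0.5;0.97 0 0 0 0 0 -0.5;0.95 0 0 0 0 0 -0.5;0 0 0 0 0 0 -0.5;0 0 0 0 0 0 -0.5")

```text
time: 18.55
ee_pos: [0.4623, 0.1077, 0.2841]
tcp_rot: [180.0, -0.0, 90.3]
wrist_force: [0.3, -0.5, -0.7]
opening: 0.0391
grasp_force: 40.8
```

Request:
carry_out(targets="0 0 0 0 0 0 -0.5;0 0 0 0 0 0 -0.5;0 0 0.5 0 0 0 -0.5;0 0 0.3 0 0 0 -0.5;0 0 0 0 0 0 -0.5;0 0 0 0 0 0 -0.5;0 0 0 0 0 0 -0.5;0 0 0 0 0 0 -0.5")

```text
time: 19.22
ee_pos: [0.4628, 0.1056, 0.2527]
tcp_rot: [179.9, -0.0, 90.0]
wrist_force: [-0.4, -1.5, -0.3]
opening: 0.0394
grasp_force: 40.8
```

```bash
python3 - <<'E'
from h import *
im=camera("scene");c=im[160:330,230:430];cv2.imwrite("pics/s8.png",cv2.resize(c,None,fx=3.3,fy=3.3,interpolation=cv2.INTER_NEAREST)[:,:,::-1])
o=monitor.get_obs();print(o['ee_pos'],o['tcp_rot'],o['wrist_force'],o['opening'])
E
```

```text
[0.4628 0.1057 0.2526] [179.9427  -0.0139  90.0377] [ 0.7863 -0.0542 -0.4347] 0.039506807204274665
```

View pics/s8.png

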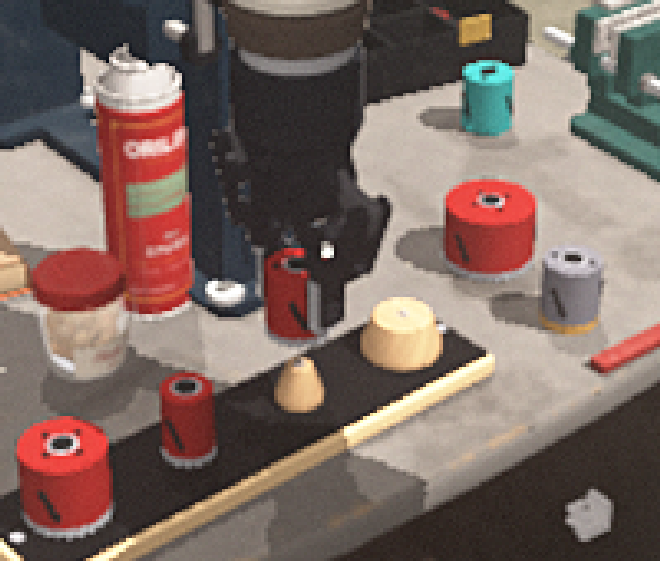

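The 40 saw is held with its rim at crop (295,335), above its plug with top (300,360). I'll lower and release it.

Request:
carry_out(targets="0 0 0.3 0 0 0 -0.5;0 0 0.3 0 0 0 -0.5;0 0 0.3 0 0 0 -0.5;0 0 0.2 0 0 0 -0.5;0 0 0.1 0 0 0 -0.5;0 0 0 0 0 0 -0.5;0 0 0 0 0 0 -0.5;0 0 0 0 0 0 -0.5")

```text
time: 19.93
ee_pos: [0.4625, 0.1059, 0.2035]
tcp_rot: [-180.0, 0.0, 90.1]
wrist_force: [-0.8, -0.7, -0.6]
opening: 0.0392
grasp_force: 41.0
```

Request:
carry_out(targets="0 0 0 0 0 0 0.4;0 0 0 0 0 0 0.4;0 0 0 0 0 0 0.4;0 0 0 0 0 0 0.4;0 0 -0.5 0 0 0 0.4;0 0 -1 0 0 0 0.4;0 0 -1 0 0 0 0.4;-0.5 0 0 0 0 0 0.4")

```text
time: 20.6
ee_pos: [0.4637, 0.0874, 0.3113]
tcp_rot: [179.5, -0.1, 90.2]
wrist_force: [1.7, 0.8, 0.9]
opening: 0.06
grasp_force: 0.0
```

Request:
carry_out(targets="-0.9 0 0 0 0 0 1;-0.9 0 0 0 0 0 1;-0.9 0 0 0 0 0 1;-0.9 0 0 0 0 0 1;-0.8 0.5 0 0 0 0 1;-0.75 0.5 0 0 0 0 1;0 0.41 0 0 0 0 1;0 0 0 0 0 0 1")

```text
time: 21.27
ee_pos: [0.521, -0.1218, 0.3032]
tcp_rot: [180.0, -0.0, 89.9]
wrist_force: [-0.4, 0.4, -0.0]
opening: 0.0847
grasp_force: 0.0
```

Request:
carry_out(targets="0 0 0.5 0 0 0 1;0 0 0.5 0 0 0 1;0 0 0.5 0 0 0 1;0 0 0 0 0 0 1;0 0 0 0 0 0 1;0 0 0 0 0 0 1;0 0 0 0 0 0 1;0 0 0 0 0 0 1")

```text
time: 21.93
ee_pos: [0.5195, -0.12, 0.2453]
tcp_rot: [179.9, 0.0, 90.1]
wrist_force: [0.6, 0.7, -0.2]
opening: 0.0853
grasp_force: 0.0
```

```bash
python3 - <<'E'
from h import *
im=camera("scene");c=im[120:330,230:450];cv2.imwrite("pics/s9.png",cv2.resize(c,None,fx=2.8,fy=2.8,interpolation=cv2.INTER_NEAREST)[:,:,::-1])
o=monitor.get_obs();print(o['ee_pos'],o['tcp_rot'],o['wrist_force'],o['opening'])
E
```

```text
[ 0.5194 -0.1201  0.2451] [179.9009   0.0216  90.0628] [-0.9872 -0.6559  0.4278] 0.08526852542236221
```

View pics/s9.png

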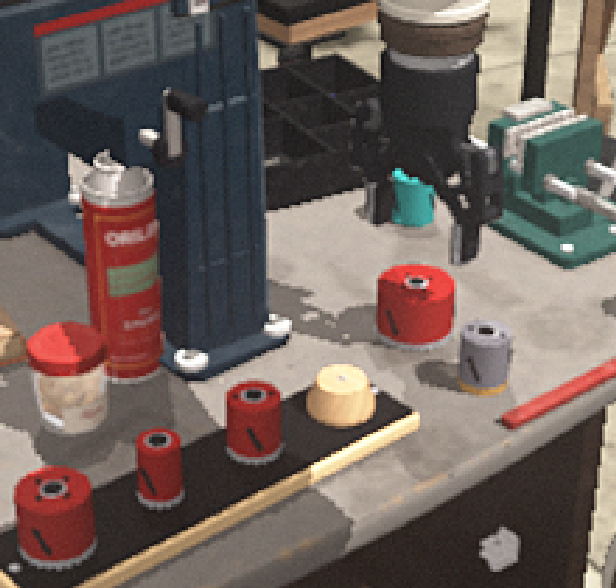

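The 40 is seated at crop (253,420). Fingertips at (378,215) and (465,255) are centred on the 64 saw at (417,282).

Request:
carry_out(targets="0 0 0.5 0 0 0 1;0 0 0.4 0 0 0 1;0 0 0.3 0 0 0 1;0 0 0.25 0 0 0 1;0 0 0.15 0 0 0 1;0 0 0 0 0 0 1;0 0 0 0 0 0 1;0 0 0 0 0 0 1")

```text
time: 22.65
ee_pos: [0.5195, -0.1201, 0.1807]
tcp_rot: [179.9, 0.0, 90.1]
wrist_force: [-0.4, -0.3, 0.7]
opening: 0.0854
grasp_force: 0.0
```

Request:
carry_out(targets="0 0 0 0 0 0 0.1;0 0 0 0 0 0 0.1;0 0 0 0 0 0 0.1;0 0 0 0 0 0 0.1;0 0 0 0 0 0 0.1;0 0 0 0 0 0 0.1;0 0 0 0 0 0 0.1;0 0 0 0 0 0 0.1")

```text
time: 23.32
ee_pos: [0.5195, -0.1202, 0.181]
tcp_rot: [179.9, 0.0, 90.1]
wrist_force: [-0.9, -0.0, 7.1]
opening: 0.0635
grasp_force: 44.1
```

Request:
carry_out(targets="0 0 -0.5 0 0 0 0.1;0 0 -1 0 0 0 0.1;0 0 -1 0 0 0 0.1;0.5 -0.73 0 0 0 0 0.1;0.6 -0.73 0 0 0 0 0.1;0.9 0 0 0 0 0 0.1;0.9 0 0 0 0 0 0.1;0.64 0 0 0 0 0 0.1")

```text
time: 23.98
ee_pos: [0.4599, 0.0233, 0.2802]
tcp_rot: [180.0, -0.0, 90.0]
wrist_force: [0.1, -0.9, -2.1]
opening: 0.0636
grasp_force: 45.5
```

Request:
carry_out(targets="0 0 0 0 0 0 0.1;0 0 0 0 0 0 0.1;0 0 0.5 0 0 0 0.1;0 0 0.3 0 0 0 0.1;0 0 0 0 0 0 0.1;0 0 0 0 0 0 0.1;0 0 0 0 0 0 0.1;0 0 0 0 0 0 0.1")

```text
time: 24.65
ee_pos: [0.4609, 0.0211, 0.2486]
tcp_rot: [179.9, -0.0, 90.0]
wrist_force: [-0.5, 0.2, -2.5]
opening: 0.0633
grasp_force: 45.4
```

```bash
python3 - <<'E'
from h import *
im=camera("scene");c=im[160:330,230:430];cv2.imwrite("pics/s10.png",cv2.resize(c,None,fx=3.3,fy=3.3,interpolation=cv2.INTER_NEAREST)[:,:,::-1])
o=monitor.get_obs();print(o['ee_pos'],o['tcp_rot'],o['wrist_force'],o['opening'])
E
```

```text
[0.4609 0.0212 0.2486] [179.9428  -0.0035  90.0311] [-0.0386  0.2475 -1.3771] 0.06311660448062235
```

View pics/s10.png

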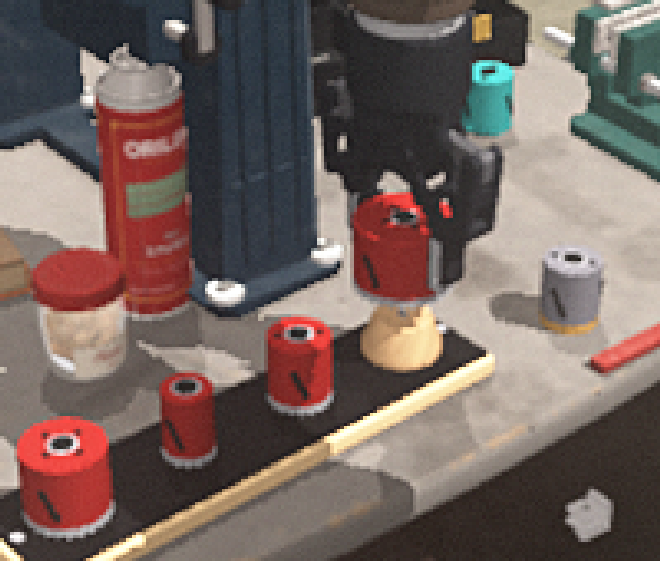

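The 64 saw is upright with its rim at crop (400,295), centred over its plug at (402,345). I'll lower it and release, then rise clear.

Request:
carry_out(targets="0 0 0.3 0 0 0 0.1;0 0 0.3 0 0 0 0.1;0 0 0.3 0 0 0 0.1;0 0 0.2 0 0 0 0.1;0 0 0.12 0 0 0 0.1;0 0 0 0 0 0 0.1;0 0 0 0 0 0 0.1;0 0 0 0 0 0 0.1")

```text
time: 25.37
ee_pos: [0.4603, 0.0215, 0.199]
tcp_rot: [-180.0, 0.0, 90.1]
wrist_force: [-5.6, -0.1, 4.8]
opening: 0.0633
grasp_force: 46.3
```

Request:
carry_out(targets="0 0 0 0 0 0 1;0 0 0 0 0 0 1;0 0 0 0 0 0 1;0 0 0 0 0 0 1;0 0 -0.5 0 0 0 1;0 0 -1 0 0 0 1;0 0 -1 0 0 0 1;0 0 -0.5 0 0 0 1")

```text
time: 26.03
ee_pos: [0.4609, 0.0215, 0.3235]
tcp_rot: [179.7, -0.0, 90.1]
wrist_force: [-0.1, -0.2, -0.1]
opening: 0.0858
grasp_force: 0.0
```

Request:
carry_out(targets="-1 0 0 0 0 0 1;-1 0 0 0 0 0 1;-1 0 0 0 0 0 1;-1 0 0 0 0 0 1;-1 0 0 0 0 0 1;0 0 0 0 0 0 1;0 0 0 0 0 0 1;0 0 0 0 0 0 1")

```text
time: 26.7
ee_pos: [0.4608, -0.1785, 0.3189]
tcp_rot: [-180.0, -0.0, 90.0]
wrist_force: [0.6, 1.0, -0.0]
opening: 0.0851
grasp_force: 0.0
```

```bash
python3 - <<'E'
from h import *
T=camera("top");im=camera("scene")
h=hsv(im)
c=im[200:345,215:415];cv2.imwrite("pics/s11.png",cv2.resize(c,None,fx=3.5,fy=3.5,interpolation=cv2.INTER_NEAREST)[:,:,::-1])
m=red(T);m[:250]=0;m[:,:235]=0;m[290:]=0;m[:,370:]=0
for s,c in blobs(m): print(s,onz("top",[s[0]+s[2]/2-.5,s[1]+s[3]/2-.5],.060))
E
```

```text
[239 254  22  22 310] [0.4651 0.2756]
[337 254  26  26 493] [0.4588 0.0235]
[276 259  15  14  98] [0.4622 0.1911]
[309 258  16  17 162] [0.4605 0.1066]
```

View pics/s11.png

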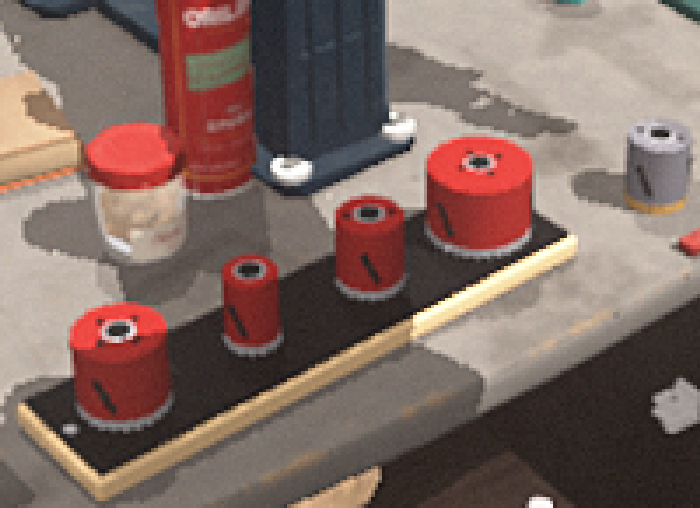

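```bash
python3 - <<'E'
from h import *
for k,a,b in(("64",(480,162),(349.5,266.5)),("40",(370,213),(316.5,266)),("32",(250,269),(283,265.5)),("51",(119,330),(249.5,264.5))):
    print(k,tri(np.array(a)/3.5+[215,200]-.35,b))
E
```

```text
64 [0.4586 0.0237 0.0704]
40 [0.4607 0.1067 0.0699]
32 [0.4626 0.1909 0.0696]
51 [0.4655 0.2751 0.0687]
```

All four tops come out at the same height, with the same +3 mm bias as before, so they are seated. I'll hand in.

```bash
python3 -c "
from workcell import bot
print(bot.job_done())"
```

```text
the job is handed in; nothing more can be done
None
```

All four red hole saws are on their matching plugs and released, and I handed the job in at about 27 s; in the camera checks they sit upright and fully down, the grey tile saw and tape measure were never touched, and no verdict came back.

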